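# Salt shaker out of the slope-front pastry case

## Task

The pumpkin seeds are ready to be salted. Take the sash of the slope-front pastry case by its wooden grip, slide it up the slope to well open (at least 20 of its 24 cm) and let go so that it stays up by itself; then reach in under it, take out the round salt shaker and stand it upright on the round cork mat, its base wholly on the cork. Leave the square tin standing where it is in the case, and leave the sash up.

Things in the scene. Friction and masses are not known exactly. Their poses are not given: they have to be found in the camera images.
- sash_grip (a point): In the wooden grip fin (16 mm thick in y, 44 in x, 18 mm of it beyond this point in z) low on the case's clear sash. x: up the 45-degree slope, away from the robot; y level along the case's width; z out of the pane. Pane 34 mm below (-z), its lower edge 30 mm down-slope. Slides in x only: height 65 mm shut, 235 fully raised (240 mm). Starts 0-30 mm open. Lifts with about 11 N, stays where left.
- shaker_mid (a point): Centre, half-way up, of the round salt shaker: 38 mm diameter, 55 tall, 80-170 g, white with domed steel cap, z upright. Loose on the case floor (8 mm above the counter) under the sash, left or right of the middle; 100 mm or more to the case's clear side wall, 120 to the tin's centre. The raised sash still hangs close above: reach in leaning some 20 degrees, fingers pointing down and into the case.
- tin_mid (a point): Centre, half-way up, of the square tin, which is to stay put: 45 x 45 mm, 50 tall, white with steel lid, z upright; loose on the case floor on the other side of the middle from the shaker.
- mat_top (a point): Centre of the upper face of the round cork mat, 120 mm diameter, 6 mm thick, fixed flat and bare on the counter, to the right (-y) of the case. The case's two side rails, 416 mm apart, slope up with the sash from its front edge at the counter to 340 mm high: lift what you carry out of the front clear of them before going sideways.
Not all that is in view belongs to the job. There is more than one size of the part that bears mat_top; the job needs the middle-sized.

How it is judged:
By the outcome, as a careful person would: the job done as asked, in the order asked, and still so for the second after the job is handed in, with the robot touching nothing.
It also fails if it takes over 64 s, if anything falls off the work surface, if the arm or the gripper's body presses on something with over 40 N, if the wrist force passes 120 N, or if a joint passes its speed limit or range.

## Robot

A 6-joint arm with a two-finger parallel gripper is mounted at the origin on the work surface. World frame = base frame: x ahead of the robot, y to its left, z up, the work surface at z = 0. Lengths are in m, angles in degrees, forces in N, time in s.
With the tool pointing down it reaches from about 0.4 to 0.825 m from the base axis. Payload 7 kg.
Tool frame: the origin (TCP) lies midway between the tips of the shut fingers; the grasp point (between the pads) lies 19 mm behind it; z points along the fingers, y is the line along which they close (so a half turn about z gives the same grasp; the last joint's range is limited). The gripper opens to 88 mm and grips with 3 to 60 N. Pads are 19 mm wide; open, the fingers measure 130 mm over their backs; the gripper's body (78 mm by 193 mm) begins 47 mm behind the grasp point.
Start: joints at [87.439, 20.546, 0.682, 0, -70.136, -16.507], TCP at [0.221, 0.638, 0.227] pointing down, gripper open.
Joint ranges: [-176.03, 176.03], [-82.01, 121.73], [-58.28, 71.71], [-173.87, 95.51], [-174.79, -0.11], [-173.66, 173.66]. Speed limits (degrees/s): [136.94, 136.94, 172.46, 180, 180, 180].

## Interface

Orientations are given as [roll, pitch, yaw] about the fixed x, y, z axes, in that order (R = Rz(yaw) Ry(pitch) Rx(roll)).
In Python, from plant import ctrl, viewer, close_job gives the robot as it stands. The module is installed in compiled form; this text tells all that it offers.
- The arm moves only by the tool step_arm, never from a script. Its argument "moves" is a list that holds one entry, the list of rows, each a list of 5 numbers: the shift along the world's x, y, z in cm, then the turn about the world's z in rad, then the finger opening in cm, from 0 to 8.76. In form: [[[tx, ty, tz, twist, grip], ...]]. A call has 1 to 10 rows; each row shifts and turns the commanded pose from where the row before left it; what a row does not reach is not made up. A row lasts 1/10 s, in which the tool goes at most 50 mm and 8.59 degrees, less where a joint would pass 70% of its speed; a pose out of reach is approached as far as the arm can. A call with a gripper value outside its range is refused whole. The fingers move at their own pace and stop on an object; the grip force is fixed at half the most. Time passes only in rows, so rows that do not move let the fingers close. It gives the time, the measured TCP pose, the force, the opening and the grip force at its end, in the units of the state.
- ctrl.get_obs(): the state, without advancing time (a new reading comes with each control period).
- viewer.snapshot(name): name is "side" or "top"; returns (picture, depth): 480x640x3 uint8, blue, green, red; 480x640 float32, m along the optical axis (not along the pixel's ray), 0 where there is no reading.
- viewer.camera_info(name): a dict with "camera_matrix" (3x3 intrinsics, pixels), "eye" and "orientation" of the camera in the world. Camera axes: x right, y down, z forward; pixel columns grow to the right and rows downward; lengths in m; the calibration is good to about 2 mm. A picture is of the moment at which its call begins. camera_info takes no time and is no camera call.
- close_job(): hands the job in; it is judged then, once.
The state is a dict: "clock": time; "joint_pos": joint angles; "qvel": joint speeds; "tau": joint torques, N m; "tool_pos": TCP position; "orientation": TCP orientation; "force": force on the tool from outside, world axes, zero at the start; "moment": the same for the moment, N m; "opening": finger opening in m; "gripper_force": force on a finger pad.
Only numpy, scipy, OpenCV 4.12 (cv2) and the standard library are available. Lean on these libraries where they do the work, as an engineer would, in place of code of your own. Each camera call takes 0.05 s, during which the arm holds its last target. There are 200 camera calls.

## Working session

There is one attempt and no reset: what is moved stays moved. The work goes in short steps, Python scripts to look and compute and a tool call to move; the robot and the scene stay as the last step left them, time stands still between calls to the robot, and variables do not carry over. Pictures are saved under pics/ and viewed, at most 10 in all, crops included, and the job is handed in when it is done.

Besides the shell and the picture viewer there is one more tool, called after "Emit:" in YAML: its name, and indented under it one key for each argument. step_arm: Moves the arm, as the interface text tells. Its arguments: {"type":"object","properties":{"moves":{"type":"array","items":{"type":"array","items":{"type":"array","items":{"type":"number"}}}}},"required":["moves"]}

```bash
mkdir -p pics
cat > h.py <<'E'
import numpy as np,cv2
from scipy.spatial.transform import Rotation as R
from plant import ctrl,viewer,close_job
def snap(n):
    p,d=viewer.snapshot(n); return p.copy(),d
def world(n,u,v,d):
    i=viewer.camera_info(n);K=np.array(i["camera_matrix"])
    o=np.array(i["orientation"]); 
    M=o if o.shape==(3,3) else R.from_euler('xyz',o,degrees=True).as_matrix()
    return M@(np.linalg.inv(K)@np.array([u,v,1.0])*d)+np.array(i["eye"])
def cloud(n,d):
    i=viewer.camera_info(n);K=np.array(i["camera_matrix"]);o=np.array(i["orientation"])
    M=o if o.shape==(3,3) else R.from_euler('xyz',o,degrees=True).as_matrix()
    v,u=np.mgrid[:480,:640]
    c=np.stack([(u-K[0,2])/K[0,0]*d,(v-K[1,2])/K[1,1]*d,d],-1)
    return c@M.T+np.array(i["eye"])
E
python3 - <<'E'
from h import *
for n in("side","top"):
    p,d=snap(n);cv2.imwrite(f"pics/{n}0.png",p);np.save(f"{n}0.npy",d);print(n,viewer.camera_info(n))
print(ctrl.get_obs())
E
```

```text
side {'camera_matrix': array([[450.76060192,   0.        , 323.47808122],
       [  0.        , 450.76060192, 241.44134007],
       [  0.        ,   0.        ,   1.        ]]), 'eye': array([0.26271439, 0.45993177, 0.67461339]), 'orientation': array([-1.39485656e+02,  4.78377603e-02, -1.63932056e+02])}
top {'camera_matrix': array([[447.28505412,   0.        , 325.94532258],
       [  0.        , 447.28505412, 233.13401586],
       [  0.        ,   0.        ,   1.        ]]), 'eye': array([ 0.25878038, -0.0160611 ,  0.81804313]), 'orientation': array([-1.68475241e+02,  9.08791887e-03, -8.91718383e+01])}
{'clock': 0.1, 'joint_pos': array([ 8.74383900e+01,  2.05872001e+01,  6.39644954e-01, -1.71037520e-02,
       -7.01354369e+01, -1.65072956e+01]), 'qvel': array([ 0.06183236, -0.08781089,  0.14606684,  0.01340614,  0.0665797 ,
        0.04719946]), 'tau': array([-1.60440552e-03, -5.84162557e+01,  2.93751544e+01,  7.01553673e+00,
        1.01635893e-02, -5.32959371e-05]), 'tool_pos': array([0.22040842, 0.63754769, 0.22572457]), 'orientation': array([ 1.79915860e+02, -8.16640192e-03, -1.90747231e+01]), 'force': array([-1.15452943,  0.2219039 , -0.78926376]), 'moment': array([ 0.01442632,  0.03094238, -0.00822442]), 'gripper_force': 0.0, 'opening': 0.08749439595871868}
```

View pics/side0.png

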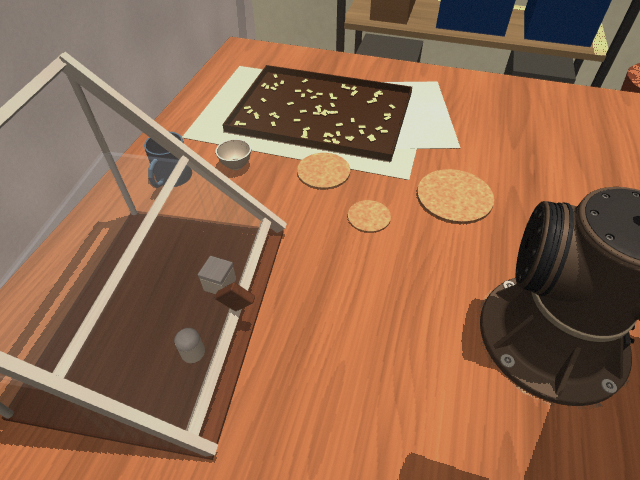

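View pics/top0.png

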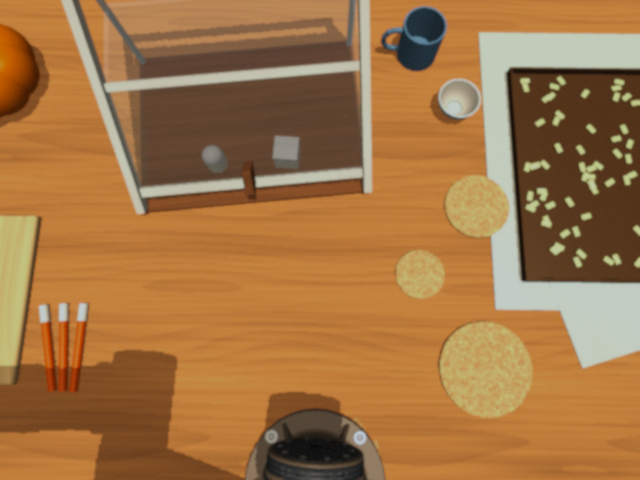

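The side view shows the case at left: shaker at (190,345), tin at (217,273), grip at (235,297), and three cork mats. In the top view the shaker is at (213,157), tin (286,150), grip (249,180) and the middle-sized mat (477,206), which sits between the small (420,274) and large (486,368) ones.

Run:
```python
from h import *
ct=cloud("top",np.load("top0.npy"));cs=cloud("side",np.load("side0.npy"))
def P(c,u,v,r=1):
    a=c[v-r:v+r+1,u-r:u+r+1].reshape(-1,3);return np.round(np.median(a,0),3)
for nm,c,pts in(("top",ct,dict(shaker=(210,153),shk2=(216,162),tin=(287,145),grip=(249,172),griplow=(249,192),rail_l=(145,206),rail_r=(368,188),crossL=(160,191),crossR=(340,176),cross2=(230,75),mat=(477,206))),
 ("side",cs,dict(shaker=(188,337),tin=(217,265),grip=(236,297),mat=(323,170),railL=(213,452),railR=(281,227)))):
  for k,(u,v) in pts.items(): print(nm,k,P(c,u,v))
# mats: mask by HSV and plane z=.006
p=cv2.imread("pics/top0.png");h=cv2.cvtColor(p,cv2.COLOR_BGR2HSV)
print([h[y,x] for x,y in((477,206),(420,274),(480,360),(300,300),(249,172),(249,190),(210,153),(287,145))])
def plane(n,u,v,z):
    a=world(n,u,v,0);b=world(n,u,v,1);return a+(b-a)*(z-a[2])/(b[2]-a[2])
g=cv2.GaussianBlur(p,(5,5),0);h=cv2.cvtColor(g,cv2.COLOR_BGR2HSV)
m=((h[...,0]>=15)&(h[...,0]<=24)&(h[...,1]>80)&(h[...,2]>140)).astype(np.uint8)
m=cv2.morphologyEx(m,cv2.MORPH_CLOSE,np.ones((5,5)))
for c in cv2.findContours(m,0,2)[0]:
    if cv2.contourArea(c)>800:
        (u,v),r=cv2.minEnclosingCircle(c);M=cv2.moments(c);u2,v2=M['m10']/M['m00'],M['m01']/M['m00']
        print("blob",round(u),round(v),r,cv2.contourArea(c),plane("top",u2,v2,.006).round(3),"diam",round(2*r/447*.81,3))
# intersect side/top rays for shaker & tin tops
def tri(a,b):
    A=[];B=[]
    L=[]
    for n,(u,v) in(("top",a),("side",b)):
        o=world(n,u,v,0);d=world(n,u,v,1)-o;d/=np.linalg.norm(d);Q=np.eye(3)-np.outer(d,d);A.append(Q);B.append(Q@o);L.append((o,d))
    x=np.linalg.solve(sum(A),sum(B));return x.round(3),[round(np.linalg.norm(np.cross(x-o,d)),4) for o,d in L]
print("tri shaker",tri((211,154),(188,337)),"tin",tri((287,144),(216,265)))
print(plane("top",211,154,.063),plane("top",287,144,.058),plane("side",188,337,.063),plane("side",216,265,.058))
w=[]
for n in("top","side"):
    q=cv2.imread(f"pics/{n}0.png");x,y=(170,120) if n=="top" else (165,240)
    w.append(cv2.resize(q[y:y+100,x:x+130],(780,600),interpolation=2)[:,:390*2])
cv2.imwrite("pics/crop.png",cv2.resize(np.hstack(w),(800,308)))
```

```text
top shaker [0.545 0.188 0.093]
top shk2 [0.533 0.179 0.08 ]
top tin [0.56  0.055 0.094]
top grip [0.504 0.115 0.111]
top griplow [0.477 0.118 0.089]
top rail_l [0.467 0.32  0.023]
top rail_r [ 0.503 -0.089  0.036]
top crossL [0.488 0.284 0.05 ]
top crossR [ 0.521 -0.037  0.048]
top cross2 [0.637 0.139 0.183]
top mat [ 0.48  -0.296  0.007]
side shaker [0.54  0.208 0.09 ]
side tin [0.553 0.077 0.091]
side grip [0.498 0.129 0.095]
side mat [ 0.481 -0.291  0.007]
side railL [0.455 0.33  0.033]
side railR [ 0.504 -0.08   0.032]
[array([ 20, 129, 195], dtype=uint8), array([ 20, 129, 196], dtype=uint8), array([ 20, 132, 195], dtype=uint8), array([ 15, 176, 196], dtype=uint8), array([ 12, 182, 105], dtype=uint8), array([ 11, 176, 113], dtype=uint8), array([ 19,  20, 142], dtype=uint8), array([ 20,  21, 145], dtype=uint8)]
blob 50 457 54.2419319152832 4423.0 [0.036 0.449 0.006] diam 0.197
blob 226 16 120.56646728515625 4259.5 [0.887 0.212 0.006] diam 0.437
blob 91 30 31.622875213623047 847.0 [0.855 0.459 0.006] diam 0.115
blob 320 240 399.30010986328125 162537.5 [ 0.353 -0.015  0.006] diam 1.447
tri shaker (array([0.555, 0.195, 0.058]), [np.float64(0.0008), np.float64(0.0008)]) tin (array([0.573, 0.058, 0.062]), [np.float64(0.0024), np.float64(0.0024)])
[0.55408979 0.19379574 0.063     ] [0.57714557 0.05906945 0.058     ] [0.55208472 0.19695262 0.063     ] [0.57223939 0.05617967 0.058     ]
```

View pics/crop.png

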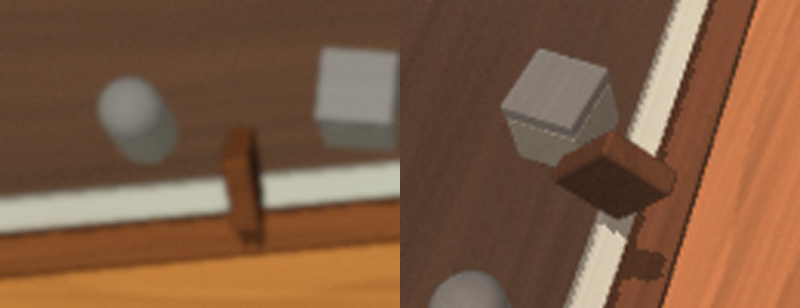

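The crop confirms the shaker's cap at left and the tin behind the grip fin. The fin's outer face runs in the top view from about (249,162) to (251,198).

```bash
cat > g.py <<'E'
from h import *
def frame(ct,sel):
    pass
E
python3 - <<'E'
from h import *
ct=cloud("top",np.load("top0.npy"));cs=cloud("side",np.load("side0.npy"))
# pane plane from top cloud region beyond crossbar, between sides
A=ct[95:170:3,160:235:3].reshape(-1,3)
A=np.vstack([A,ct[95:130:3,240:345:3].reshape(-1,3)])
for _ in range(4):
    c=A.mean(0);n=np.linalg.svd(A-c)[2][2];n*=np.sign(n[2]);e=(A-c)@n;A=A[abs(e)<max(2.5*e.std(),.001)]
print("n",n.round(3),len(A),e.std(),"yaw",np.degrees(np.arctan2(-n[1],-n[0])),"tilt",np.degrees(np.arccos(n[2])))
yaw=np.arctan2(-n[1],-n[0]);ex=np.array([np.cos(yaw),np.sin(yaw),0]);ey=np.array([-ex[1],ex[0],0])
s=(ex+[0,0,1])/2**.5;nn=(-ex+[0,0,1])/2**.5
for nm,c,box in(("top",ct,(150,210,235,265)),("side",cs,(270,330,200,265))):
    q=c[box[0]:box[1],box[2]:box[3]].reshape(-1,3);h=(q-A.mean(0))@nn
    f=q[(h>.025)&(h<.07)];hh=h[(h>.025)&(h<.07)]
    top=f[hh>np.percentile(hh,90)-.006]
    print(nm,len(f),"h",np.percentile(hh,[5,50,95]).round(4))
    a=top@s;b=top@ey
    print(" s range",np.percentile(a,[3,97]).round(4),"y' range",np.percentile(b,[3,97]).round(4))
    sc,yc,hc=np.mean(np.percentile(a,[3,97])),np.mean(np.percentile(b,[3,97])),np.percentile(hh,90)
    base=A.mean(0)@nn
    for H in (hc-.018,.034): print("  grip pt",(sc*s+yc*ey+(base+H)*nn).round(4))
E
```

```text
n [-0.703 -0.076  0.707] 1032 0.0012185475070885779 yaw 6.156438881685364 tilt 45.00533260545813
top 309 h [0.029  0.0483 0.0508]
 s range [0.4021 0.4428] y' range [0.0592 0.074 ]
  grip pt [0.5002 0.1209 0.0872]
  grip pt [0.499  0.1208 0.0884]
side 485 h [0.0269 0.0461 0.0505]
 s range [0.4037 0.4449] y' range [0.0608 0.0757]
  grip pt [0.5015 0.1228 0.0883]
  grip pt [0.5001 0.1226 0.0897]
```

Measured and checked: case yaw is about 6°, the pane is at 45°, and the grip is near (0.500, 0.122, 0.088), about 3 cm open. The shaker is at (0.553, 0.195), the tin at (0.575, 0.058) and the mat at (0.480, -0.294). A vertical tool clears the raised sash, because the shaker stands near the front.

Emit:
step_arm:
  moves:
    - [[1.385,-2.58,-0.1,0.022,8.7],[1.385,-2.58,-0.1,0.022,8.7],[1.385,-2.58,-0.1,0.022,8.7],[1.385,-2.58,-0.1,0.022,8.7],[1.385,-2.58,-0.1,0.022,8.7],[1.385,-2.58,-0.1,0.022,8.7],[1.385,-2.58,-0.1,0.022,8.7],[1.385,-2.58,-0.1,0.022,8.7],[1.385,-2.58,-0.1,0.022,8.7],[1.385,-2.58,-0.1,0.022,8.7]]

```text
clock: 1.1
tool_pos: [0.3593, 0.3786, 0.2163]
orientation: [180.0, 0.0, -6.4]
force: [-0.3, -0.3, 0.0]
opening: 0.0869
gripper_force: 0.0
```

Emit:
step_arm:
  moves:
    - [[1.385,-2.58,-0.1,0.022,8.7],[1.385,-2.58,-0.1,0.022,8.7],[1.385,-2.58,-0.1,0.022,8.7],[1.385,-2.58,-0.1,0.022,8.7],[1.385,-2.58,-0.1,0.022,8.7],[1.385,-2.58,-0.1,0.022,8.7],[1.385,-2.58,-0.1,0.022,8.7],[1.385,-2.58,-0.1,0.022,8.7],[1.385,-2.58,-0.1,0.022,8.7],[1.385,-2.58,-0.1,0.022,8.7]]

```text
clock: 2.1
tool_pos: [0.4977, 0.1207, 0.2063]
orientation: [180.0, 0.0, 6.2]
force: [-0.1, 0.9, -0.1]
opening: 0.0875
gripper_force: 0.0
```

Emit:
step_arm:
  moves:
    - [[0,0,0,0,8.7],[0,0,0,0,8.7],[0,0,0,0,8.7]]

```text
clock: 2.4
tool_pos: [0.4973, 0.1222, 0.2064]
orientation: [180.0, 0.0, 6.1]
force: [-0.7, -0.5, -0.0]
opening: 0.087
gripper_force: 0.0
```

Emit:
step_arm:
  moves:
    - [[0,0,-2,0,8.7],[0,0,-2,0,8.7],[0,0,-2,0,8.7],[0,0,-2,0,8.7],[0,0,-1.5,0,8.7],[0,0,-1.5,0,8.7],[0,0,-1.3,0,8.7],[0,0,-0.9,0,8.7],[0,0,0,0,8.7],[0,0,0,0,8.7]]

```text
clock: 3.4
tool_pos: [0.4976, 0.1224, 0.0749]
orientation: [180.0, -0.0, 6.2]
force: [0.3, 0.4, 0.8]
opening: 0.0868
gripper_force: 0.0
```

Emit:
step_arm:
  moves:
    - [[0,0,0,0,1],[0,0,0,0,1],[0,0,0,0,1],[0,0,0,0,1],[0,0,0,0,1],[0,0,0,0,1],[0,0,0,0,1],[0,0,0,0,1]]

```text
clock: 4.2
tool_pos: [0.4975, 0.1219, 0.0745]
orientation: [180.0, 0.0, 6.1]
force: [-0.4, 0.0, 0.8]
opening: 0.0283
gripper_force: 0.0
```

Run:
```python
from h import *
p,d=snap("side");cv2.imwrite("pics/s1.png",p)
```

```text
(no output)
```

View pics/s1.png

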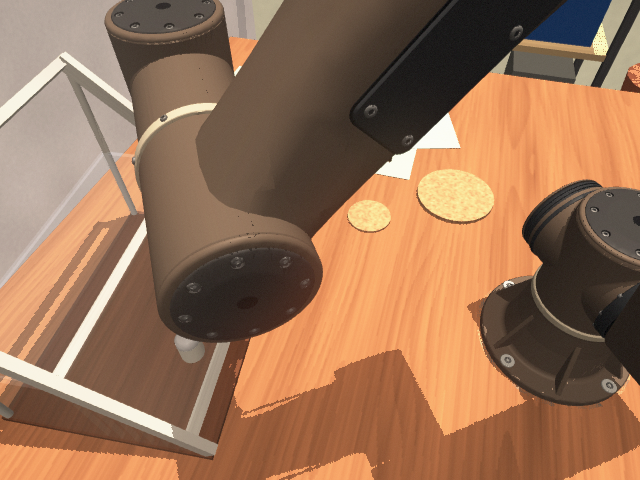

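The wrist hides the grip in this view. The mats and shaker are unchanged, and the fingers are still closing.

Emit:
step_arm:
  moves:
    - [[0,0,0,0,0.5],[0,0,0,0,0.5],[0,0,0,0,0.5],[0,0,0,0,0.5],[0,0,0,0,0.5]]

```text
clock: 4.75
tool_pos: [0.4975, 0.1202, 0.0744]
orientation: [179.9, 0.0, 6.1]
force: [4.5, -9.5, -0.9]
opening: 0.0157
gripper_force: 30.0
```

Emit:
step_arm:
  moves:
    - [[0,-0.2,0,0,0.5],[0.5,0.05,0.5,0,0.5],[0.9,0.1,0.9,0,0.5],[0.9,0.1,0.9,0,0.5],[0.9,0.1,0.9,0,0.5],[0.9,0.1,0.9,0,0.5]]

```text
clock: 5.35
tool_pos: [0.5371, 0.1245, 0.1143]
orientation: [-180.0, 0.2, 6.1]
force: [-3.4, 3.8, -13.0]
opening: 0.016
gripper_force: 30.0
```

Emit:
step_arm:
  moves:
    - [[0.99,0.107,1,0,0.5],[0.99,0.107,1,0,0.5],[0.99,0.107,1,0,0.5],[0.99,0.107,1,0,0.5],[0.99,0.107,1,0,0.5],[0.99,0.107,1,0,0.5],[0.99,0.107,1,0,0.5],[0.99,0.107,1,0,0.5],[0.99,0.107,1,0,0.5],[0.99,0.107,1,0,0.5]]

```text
clock: 6.35
tool_pos: [0.6356, 0.1352, 0.2135]
orientation: [-180.0, 0.3, 6.1]
force: [-3.7, 3.2, -11.9]
opening: 0.0158
gripper_force: 30.0
```

Emit:
step_arm:
  moves:
    - [[0.2,0,0.2,0,0.5],[0,0,0,0,0.5],[0,0,0,0,0.5],[0,0,0,0,0.5]]

```text
clock: 6.75
tool_pos: [0.6386, 0.1356, 0.2165]
orientation: [-180.0, 0.1, 6.1]
force: [-1.9, 4.9, -9.1]
opening: 0.0159
gripper_force: 30.0
```

Emit:
step_arm:
  moves:
    - [[0,0,0,0,8.7],[0,0,0,0,8.7],[0,0,0,0,8.7],[0,0,0,0,8.7],[0,0,0,0,8.7],[0,0,0,0,8.7],[0,0,0,0,8.7],[0,0,0,0,8.7],[0,0,0,0,8.7],[0,0,0,0,8.7]]

```text
clock: 7.75
tool_pos: [0.6395, 0.1351, 0.2175]
orientation: [180.0, 0.0, 6.1]
force: [-0.2, 0.2, -0.2]
opening: 0.0856
gripper_force: 0.0
```

Emit:
step_arm:
  moves:
    - [[-1,-0.1,0,0,8.7],[-2,-0.2,0,0,8.7],[-2,-0.2,0,0,8.7],[-2,-0.2,0,0,8.7],[-2,-0.2,0,0,8.7],[-2,-0.2,0,0,8.7],[-2,-0.2,0,0,8.7],[-2,-0.2,0,0,8.7],[-2,-0.2,0,0,8.7],[0,0,0,0,8.7]]

```text
clock: 8.75
tool_pos: [0.4671, 0.1175, 0.218]
orientation: [-179.9, -0.0, 6.2]
force: [-0.5, -0.2, -0.2]
opening: 0.0869
gripper_force: 0.0
```

Run:
```python
from h import *
p,d=snap("side");q,e=snap("top");np.save("t2.npy",e);np.save("s2.npy",d)
cv2.imwrite("pics/s2.png",p);cv2.imwrite("pics/t2.png",q)
cv2.imwrite("pics/c2.png",np.hstack([p[:,:400],q[:,:400]]))
```

```text
(no output)
```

View pics/c2.png

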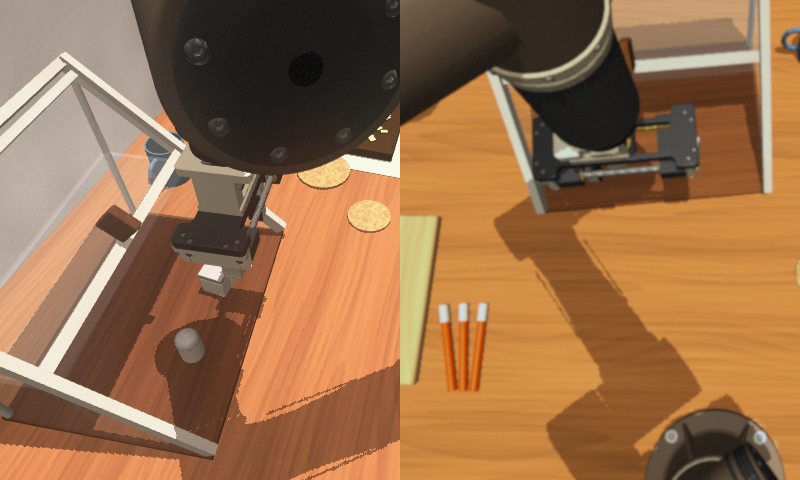

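The sash is standing raised with its grip at (118,222) in the side view. The shaker at (188,345) is now seen directly, and the tin is at (213,278).

Run:
```python
from h import *
c=cloud("side",np.load("s2.npy"))
q=c[322:366,170:210].reshape(-1,3);q=q[(q[:,2]>.015)&(q[:,2]<.075)]
print("shaker n",len(q),q.min(0).round(3),q.max(0).round(3))
# circle fit on wall points, r fixed
w=q[(q[:,2]>.018)&(q[:,2]<.045)][:,:2]
from scipy.optimize import least_squares
f=least_squares(lambda p:np.linalg.norm(w-p,axis=1)-.019,w.mean(0)+[.01,-.01],loss='soft_l1',f_scale=.001)
print(len(w),f.x.round(4),np.abs(f.fun).mean())
t=q[q[:,2]>.058];print("cap",t.mean(0).round(4),len(t))
g=c[205:240,95:140].reshape(-1,3);print("grip",g[g[:,2]>.21].mean(0).round(3))
print(ctrl.get_obs()["tool_pos"])
```

```text
shaker n 758 [0.538 0.18  0.015] [0.575 0.216 0.066]
225 [0.5578 0.1961] 0.00043835899594050625
cap [0.5553 0.1981 0.0619] 349
grip [0.647 0.141 0.233]
[0.46922125 0.11817343 0.21811106]
```

Emit:
step_arm:
  moves:
    - [[0,2,0,0,8.7],[0,2,0,0,8.7],[0,2,0,0,8.7],[1,1.8,0,0,8.7],[2,0,-1,0,8.7],[2,0,-1,0,8.7],[2,0,-1,0,8.7],[1.5,0,-1,0,8.7],[0,0,-1,0,8.7],[0,0,0,0,8.7]]

```text
clock: 9.85
tool_pos: [0.5537, 0.1954, 0.1653]
orientation: [179.9, 0.2, 6.1]
force: [0.0, -0.5, -0.4]
opening: 0.0869
gripper_force: 0.0
```

Emit:
step_arm:
  moves:
    - [[0,0,-1.5,0,8.7],[0,0,-1.5,0,8.7],[0,0,-1.5,0,8.7],[0,0,-1.5,0,8.7],[0,0,-1.5,0,8.7],[0,0,0,0,8.7]]

```text
clock: 10.45
tool_pos: [0.553, 0.1956, 0.0913]
orientation: [179.9, 0.2, 6.1]
force: [-0.4, 0.6, 0.5]
opening: 0.0869
gripper_force: 0.0
```

Now 7 cm more, checking the force on the way.

Emit:
step_arm:
  moves:
    - [[0,0,-1.2,0,8.7],[0,0,-1.2,0,8.7],[0,0,-1.2,0,8.7],[0,0.1,-1.2,0,8.7]]

```text
clock: 10.85
tool_pos: [0.5544, 0.197, 0.0436]
orientation: [180.0, 0.0, 6.1]
force: [0.3, -0.5, -0.1]
opening: 0.0871
gripper_force: 0.0
```

Emit:
step_arm:
  moves:
    - [[0,0,-1,0,8.7],[0.1,0,-0.8,0,8.7],[0,0,-0.5,0,8.7],[0,0,0,0,8.7],[0,0,0,0,8.7]]

```text
clock: 11.35
tool_pos: [0.5557, 0.1972, 0.0217]
orientation: [180.0, -0.0, 6.1]
force: [-0.3, 0.8, 0.6]
opening: 0.0867
gripper_force: 0.0
```

Emit:
step_arm:
  moves:
    - [[0,0,0,0,3],[0,0,0,0,3],[0,0,0,0,3],[0,0,0,0,3],[0,0,0,0,3],[0,0,0,0,3],[0,0,0,0,3],[0,0,0,0,3],[0,0,0,0,3],[0,0,0,0,3]]

```text
clock: 12.35
tool_pos: [0.5555, 0.1971, 0.0215]
orientation: [180.0, 0.0, 6.1]
force: [-0.6, -0.5, 0.2]
opening: 0.0367
gripper_force: 30.0
```

Emit:
step_arm:
  moves:
    - [[0,0,0.7,0,3],[0,0,1.2,0,3],[-1,-0.1,0.5,0,3],[-2,-0.2,0,0,3],[-2,-0.2,0,0,3],[-2,-0.2,0,0,3],[-2,-0.2,0,0,3],[-2,-0.2,0,0,3],[-2,-0.2,0,0,3],[-1,-0.1,0,0,3]]

```text
clock: 13.35
tool_pos: [0.4137, 0.1826, 0.0461]
orientation: [-180.0, -0.0, 6.2]
force: [0.2, 0.7, -1.8]
opening: 0.0366
gripper_force: 30.0
```

Run:
```python
from h import *
p=cv2.imread("pics/top0.png");h=cv2.cvtColor(cv2.GaussianBlur(p,(5,5),0),cv2.COLOR_BGR2HSV)
m=((h[...,0]>=17)&(h[...,0]<=24)&(h[...,1]>90)&(h[...,1]<155)).astype(np.uint8);m[:150]=0;m[:,:380]=0
m=cv2.morphologyEx(m,cv2.MORPH_OPEN,np.ones((5,5)))
c0=cloud("top",np.load("top0.npy"))
for c in cv2.findContours(m,0,2)[0]:
    if cv2.contourArea(c)>600:
        (u,v),(a,b),_=cv2.fitEllipse(c)
        o=world("top",u,v,0);d=world("top",u,v,1)-o;print((u,v),a,b,(o+d*(.006-o[2])/d[2]).round(4),"diam",round((a+b)/2/447*.8,3))
print("tray max z near",c0[150:260,505:525,2].max().round(3), "rim pts",c0[206,[505,512,516,520]].round(3).tolist())
```

```text
(485.3261413574219, 368.98486328125) 90.09033966064453 97.07408142089844 [ 0.1865 -0.2951  0.006 ] diam 0.167
(419.49810791015625, 273.93951416015625) 47.52040100097656 49.82571029663086 [ 0.3511 -0.1848  0.006 ] diam 0.087
(475.715087890625, 205.89939880371094) 59.5826416015625 63.68684768676758 [ 0.4805 -0.2937  0.006 ] diam 0.11
tray max z near 0.818 rim pts [[0.48, -0.348, 0.008], [0.483, -0.364, 0.001], [0.481, -0.369, 0.006], [0.477, -0.37, 0.022]]
```

Emit:
step_arm:
  moves:
    - [[0,0,2,0,3],[0,0,3,0,3],[0,0,3.5,0,3],[0,0,3.5,0,3],[0,0,3.4,0,3],[0.3,-2.4,0,0,3],[0.3,-2.4,0,0,3],[0.3,-2.4,0,0,3],[0.3,-2.4,0,0,3],[0.3,-2.4,0,0,3]]

```text
clock: 14.35
tool_pos: [0.4304, 0.0623, 0.2001]
orientation: [-180.0, -0.1, 6.2]
force: [0.6, 0.6, -1.3]
opening: 0.0369
gripper_force: 30.0
```

Emit:
step_arm:
  moves:
    - [[0.3,-2.4,0,0,3],[0.3,-2.4,0,0,3],[0.3,-2.4,0,0,3],[0.3,-2.4,0,0,3],[0.3,-2.4,0,0,3],[0.3,-2.4,0,0,3],[0.3,-2.4,0,0,3],[0.3,-2.4,0,0,3],[0.3,-2.4,0,0,3],[0.3,-2.4,0,0,3]]

```text
clock: 15.35
tool_pos: [0.4605, -0.1778, 0.2]
orientation: [180.0, -0.0, 6.1]
force: [0.8, 0.8, -1.5]
opening: 0.0367
gripper_force: 30.0
```

Emit:
step_arm:
  moves:
    - [[0.4,-2.4,0,0,3],[0.4,-2.4,0,0,3],[0.4,-2.4,0,0,3],[0.4,-2.4,0,0,3],[0.5,-2.1,0,0,3],[0,0,0,0,3],[0,0,0,0,3]]

```text
clock: 16.05
tool_pos: [0.4812, -0.294, 0.1994]
orientation: [-180.0, 0.0, 6.1]
force: [0.1, -0.4, -1.0]
opening: 0.0366
gripper_force: 30.0
```

Run:
```python
from h import *
p,d=snap("side");np.save("s3.npy",d);q,e=snap("top")
cv2.imwrite("pics/c3.png",np.hstack([p[60:480,180:580],q[60:480,240:640]]))
```

```text
(no output)
```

View pics/c3.png

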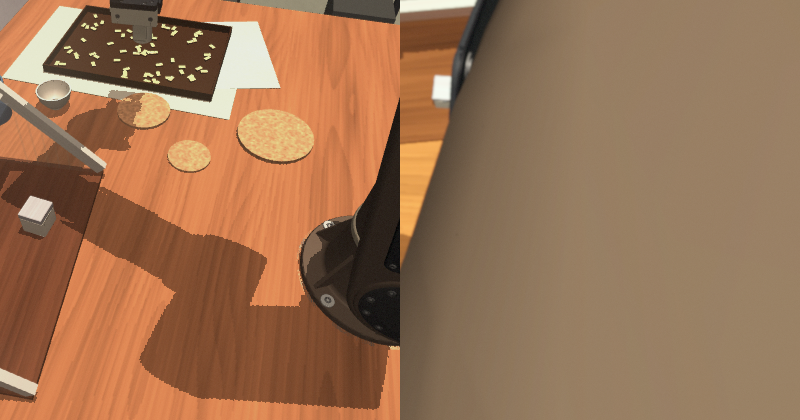

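The side view shows the gripper above the middle mat at crop (145,110), with its shadow falling on the mat, and the tin in place at crop (37,210). The forearm blocks the top view. Next I lower it.

Emit:
step_arm:
  moves:
    - [[0,0,-2.5,0,3],[0,0,-2.5,0,3],[0,0,-2.5,0,3],[0,0,-2.5,0,3],[0,0,-2.5,0,3],[0,0,-2,0,3],[0,0,-1.5,0,3],[0,0,-1,0,3],[0,0,-0.5,0,3],[0,0,0,0,3]]

```text
clock: 17.15
tool_pos: [0.4815, -0.2935, 0.0244]
orientation: [-180.0, 0.0, 6.2]
force: [0.5, -0.1, -0.5]
opening: 0.0365
gripper_force: 30.0
```

Emit:
step_arm:
  moves:
    - [[0,0,-0.2,0,3],[0,0,0,0,3],[0,0,0,0,3]]

```text
clock: 17.45
tool_pos: [0.4818, -0.294, 0.0231]
orientation: [180.0, -0.1, 6.1]
force: [-0.1, -0.2, -1.1]
opening: 0.0369
gripper_force: 30.0
```

Emit:
step_arm:
  moves:
    - [[0,0,-0.1,0,3],[0,0,-0.1,0,3],[0,0,-0.1,0,3],[0,0,0,0,3],[0,0,0,0,3]]

```text
clock: 17.95
tool_pos: [0.4815, -0.2939, 0.0195]
orientation: [180.0, 0.0, 6.1]
force: [-0.4, 1.0, -0.6]
opening: 0.0365
gripper_force: 30.0
```

Emit:
step_arm:
  moves:
    - [[0,0,-0.05,0,3],[0,0,-0.05,0,3],[0,0,0,0,3],[0,0,0,0,3]]

```text
clock: 18.35
tool_pos: [0.4816, -0.2939, 0.0194]
orientation: [180.0, -0.0, 6.2]
force: [-3.0, 1.7, 8.5]
opening: 0.0367
gripper_force: 30.0
```

Contact. I'll open partly, to stay clear of the tray, and rise.

Emit:
step_arm:
  moves:
    - [[0,0,0.05,0,5.8],[0,0,0,0,5.8],[0,0,0,0,5.8],[0,0,0,0,5.8],[0,0,0,0,5.8],[0,0,0,0,5.8],[0,0,0,0,5.8]]

```text
clock: 19.05
tool_pos: [0.4815, -0.2939, 0.019]
orientation: [-180.0, 0.0, 6.1]
force: [0.9, -0.5, 0.7]
opening: 0.0584
gripper_force: 0.0
```

Emit:
step_arm:
  moves:
    - [[0,0,0.5,0,5.8],[0,0,1,0,5.8],[0,0,2,0,5.8],[0,0,2.5,0,5.8],[0,0,3,0,5.8],[0,0,3,0,5.8],[0,0,3,0,5.8],[0,0,3,0,5.8],[0,0,2,0,5.8],[0,0,0,0,5.8]]

```text
clock: 20.05
tool_pos: [0.4831, -0.2946, 0.2236]
orientation: [179.8, -0.4, 6.2]
force: [0.5, -0.9, -0.1]
opening: 0.0577
gripper_force: 0.0
```

Emit:
step_arm:
  moves:
    - [[-1,-2,0,0,5.8],[-1,-2,0,0,5.8],[-1,-2,0,0,5.8],[-1,-2,0,0,5.8],[-1,-2,0,0,5.8],[-1,-2,0,0,5.8],[-1,-2,0,0,5.8],[0,0,0,0,5.8],[0,0,0,0,5.8]]

```text
clock: 20.95
tool_pos: [0.411, -0.4339, 0.2189]
orientation: [-180.0, 0.0, 6.1]
force: [-0.3, 0.6, -0.2]
opening: 0.0582
gripper_force: 0.0
```

Run:
```python
from h import *
p,d=snap("side");np.save("s4.npy",d)
c=cloud("side",d);q=c[130:190,290:355].reshape(-1,3);q=q[(q[:,2]>.012)&(q[:,2]<.09)&(abs(q[:,0]-.48)<.06)&(abs(q[:,1]+.294)<.06)]
print("shaker",len(q),q.min(0).round(3),q.max(0).round(3),"cap",q[q[:,2]>.052].mean(0).round(3))
g=c[205:240,95:140].reshape(-1,3);print("grip",g[g[:,2]>.21].mean(0).round(3))
cv2.imwrite("pics/s4.png",p)
```

```text
shaker 401 [ 0.464 -0.307  0.012] [ 0.5   -0.271  0.064] cap [ 0.482 -0.287  0.058]
grip [0.649 0.14  0.232]
```

View pics/s4.png

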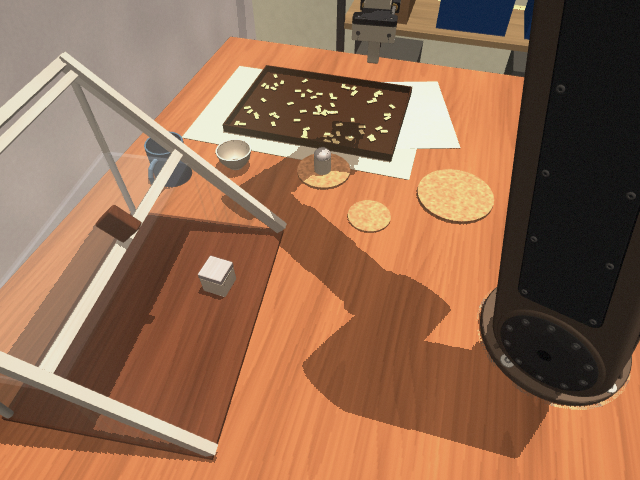

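The shaker stands upright at the centre of the middle mat (322,162). The tin is where it was (216,275), the sash is up with its grip at (118,223), and the arm is clear of everything.

```bash
python3 -c "
from plant import close_job
print(close_job())"
```

```text
the job is handed in; nothing more can be done
None
```

The job is handed in at about 21 s: the sash stays up by itself, about 23 of 24 cm open, the salt shaker stands upright near the centre of the middle-sized cork mat, and the tin is still in place in the case.

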